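# Load a sleeve into the drilling jig

## Robot

A 7-joint arm with a two-finger parallel gripper is mounted at the origin on a cart in front of the work surface, level with it; the furniture and walls round the work are solid. World frame = base frame: x ahead of the robot, y to its left, z up, the work surface at z = 0. Lengths are in m, angles in rad, forces in N, time in s.
With the tool pointing down it reaches from about 0.425 to 0.925 m from the base axis. Payload 6.8 kg.
Tool frame: the origin (TCP) lies at the very end of the fingers, on their centre line; the grasp point (between the pads) lies 19 mm behind it; z points along the fingers, y is the line along which they close (so a half turn about z gives the same grasp; the last joint's range is limited). The gripper opens to 85 mm and grips with 20 to 120 N. Pads are 22 mm wide; open, the fingers measure 114 mm over their backs; the gripper's body (76 mm by 85 mm) begins 54 mm behind the grasp point. The pads swing forward as they close: fully open they stand 13 mm farther back than shut.
Start: joints at [1.059, 0.477, 0.022, 1.555, -0.011, 1.109, -0.083], TCP at [0.265, -0.621, 0.231] pointing down, gripper open.
Joint ranges: [-2.96, 2.96], [-0.34, 2.1], [-1.41, 1.46], [0.24, 2.44], [-1.37, 4.51], [0.17, 1.92], [-2.96, 2.96]. Speed limits (rad/s): [2.39, 2.39, 3.14, 3.14, 3.14, 3.14, 3.14].

## Interface

Orientations are given as a unit quaternion [w, x, y, z].
In Python, from station import get_obs, read_camera, hand_in gives the robot as it stands.
- The arm moves only by the tool arm_command, never from a script. Its argument "commands" is one flat list of numbers, 7 for each row, row after row: the shift along the tool's x, y, z in m, then the turn, a rotation vector about the tool's x, y, z in degrees, then the opening, from 0 (shut) to 1 (fully open). In form: [tx, ty, tz, rx, ry, rz, fingers, tx, ty, tz, rx, ry, rz, fingers, ...]. A call has 1 to 8 rows; each row is the pose to reach, as a shift and turn from the pose commanded when the call began, along the tool's axes at that moment; what a row does not reach only later rows make up. A row lasts 1/10 s, in which the tool goes at most 50 mm and 8.59 degrees, less where a joint would pass 70% of its speed; a pose out of reach is approached as far as the arm can. A call with a gripper value outside its range is refused whole. The fingers move at their own pace and stop on an object; "force" is the grip in N (left out, the last holds). Time passes only in rows, so rows that repeat a pose let the fingers close. It gives the time, the measured TCP pose, the force, the opening and the grip force at its end, in the units of the state.
- get_obs(): the state, without advancing time (a new reading comes with each control period).
- read_camera(name): name is "scene" or "side" or "wrist"; returns a dict with "img" (400x640x3 uint8, red, green, blue), "camera_matrix" (3x3 intrinsics, pixels), "pose" (4x4, takes a point from camera to world coordinates). Camera axes: x right, y down, z forward; pixel columns grow to the right and rows downward; lengths in m; the calibration is good to about 2 mm. The wrist camera is an equidistant fisheye: a pixel r from the principal point sees the ray r / f radians off the axis. A picture is of the moment at which its call begins. There is no depth.
- hand_in(): hands the job in; it is judged then, once.
The state is a dict: "t": time; "q": joint angles; "joint_vel": joint speeds; "joint_torque": joint torques, N m; "eef_pos": TCP position; "tool_rot": TCP orientation; "contact_force": force on the tool from outside, world axes, zero at the start; "torque": the same for the moment, N m; "gripper_width": opening from 0.0 (shut) to 1.0 (fully open); "grasp_force": force on a finger pad.
Only numpy, scipy, OpenCV 4.12 (cv2) and the standard library are available. Lean on these libraries where they do the work, as an engineer would, in place of code of your own. Each camera call takes 0.05 s, during which the arm holds its last target. There are 200 camera calls.

## Task

Load the drilling jig on the bench with the fingertips, picking nothing up: push the short steel sleeve that lies in the sloping gutter uphill, over the sprung dog in the bed, until the dog has sprung up behind it and it can no longer roll back. Then swing the hinged plate with the drill bush, which stands open at the upper end, over and down until it rests fully closed above the sleeve. Leave the spare sleeves and the other things on the bench where they are.

Things in the scene. Friction and masses are not known exactly. Their poses are not given: they have to be found in the camera images.
- gutter: sloping gutter of the jig, fixed, always the same slope and height. Flat dark steel bed 64 mm wide, rising at 10 degrees. Origin: on the bed, mid width, at the inner face of the low lip at the lower end, 22 mm above the bench. x = uphill along the bed, y across, z square to the bed; positions called G below are x, z of this frame in mm. Lip: 8 mm high, 6 mm thick (G x -6 to 0).
- jig: the whole drilling jig, fixed; place and heading vary. Base plate 240 x 112 x 12 mm on the bench, reaching about 20 mm downhill of the lip; two cheeks 6 mm thick (76 mm over both) stand 14 mm above the gutter's bed; a rest pin 10 mm thick stands on each cheek at G x 140, up to G z 52. Origin on the bench, 110 mm level uphill of the lip; x points level the uphill way, z up.
- stop_face (a point): middle of the end stop's face at the gutter's upper end, G x 174.5, z 25; the stop block is 43 mm high above the bed
- sleeve: the sleeve to load: bored steel, 50 mm diameter, 60 mm long, 0.2 to 0.35 kg, lying across the gutter so that it rolls along it. Origin at its centre, y along its axis (x, z turn as it rolls). Starts against the lip, centre at G x 18, z 25. At the end stop its centre is at G x 149.5. The dog springs up once the centre is past about G x 145; let go, it rests back on the dog at about G x 145.
- dog (a joint): sprung dog: steel tongue 20 mm wide in a slot in the bed, hinged at its lower end (G x 91), sloping up uphill. 0 = fully up, tip 14 mm above the bed; about 0.4 = flush with the bed. A light spring (0.5 N at the tip) lifts it; a sleeve pushed uphill presses it down and passes, and cannot roll back. A finger with its tip 17 to 25 mm above the bed passes clear over it.
- dog_tip (a point): middle of the dog's free upper edge; with the dog up at G x 122.6, z 14
- leaf (a joint): hinged plate with the drill bush (the leaf). 0 = closed: parallel to the bed, underside 52 mm above it, on the rest pins, clear of the sleeve. Opens upward about a hinge across the top of the end stop: 1.75 = upright, more = leaning back uphill; starts at 1.85 to 2.2, ends at 2.3. The hinge is stiff: the leaf stays where it is left and takes about 2 to 3 N at its free end to move.
- leaf_hinge (a point): middle of the leaf's hinge axis, G x 192, z 56.5, about 111 mm above the bench; it turns about the gutter's y axis
- leaf_tip (a point): middle of the leaf's free edge, on its mid plane, 100 mm from the hinge axis. The leaf is an aluminium plate 8 mm thick and 90 mm wide up to 85 mm from the hinge, then a thumb tab 6 mm thick and 34 mm wide. On its outer face the drill bush stands 7 mm proud, 26 mm wide, 44 mm from the hinge.
- spare_1: spare sleeve, same as the first, standing on end on the bench beside the jig; origin at the centre of its underside; leave it
- spare_2: a second spare sleeve standing on end beside the jig; origin at the centre of its underside; leave it
- tray: round shallow steel tray of screws, 125 mm wide, 24 mm high, on the bench beside the jig; leave it
- spanner: small open-ended spanner, 119 mm long, 5 mm high, flat on the bench on the robot's side of the jig; leave it
- capacitor_1: small upright capacitor, 22 mm in diameter, 32 mm high, loose on the bench; leave it

How it is judged:
By the outcome, as a careful person would: the job done as asked, in the order asked, and still so for the second after the job is handed in, with the robot touching nothing.
It also fails if it takes over 56 s, if anything falls off the work surface, if the arm or the gripper's body presses on something with over 40 N, if the wrist force passes 120 N, or if a joint passes its speed limit or range.

## Working session

There is one attempt and no reset: what is moved stays moved. The work goes in short steps, Python scripts to look and compute and a tool call to move; the robot and the scene stay as the last step left them, time stands still between calls to the robot, and variables do not carry over. Pictures are saved under pics/ and viewed, at most 10 in all, crops included, and the job is handed in when it is done.

Besides the shell and the picture viewer there is one more tool, called after "Request:" in YAML: its name, and indented under it one key for each argument. arm_command: Moves the arm, as the interface text tells. Its arguments: {"type":"object","properties":{"commands":{"type":"array","items":{"type":"number"}},"force":{"type":"number"}},"required":["commands"]}

```bash
mkdir -p pics; ls
python3 - <<'E'
from station import get_obs, read_camera
import cv2,numpy as np
o=get_obs();print(o)
for n in ["scene","side"]:
    c=read_camera(n);cv2.imwrite(f"pics/{n}0.png",c["img"][:,:,::-1]);print(n,c["camera_matrix"].tolist(),np.round(c["pose"],4).tolist())
    np.savez(f"{n}0.npz",**c)
E
```

```text
pics
{'t': 0.0, 'q': array([ 1.05889178,  0.47776382,  0.0223807 ,  1.5564478 , -0.01149688,
        1.10928584, -0.08310918]), 'joint_vel': array([-0.00159612,  0.00059775,  0.00014392,  0.00031315, -0.00017051,
       -0.00046963,  0.00030986]), 'joint_torque': array([ 1.42994545e-04, -5.96449935e+01,  1.60781354e+00, -2.81195623e+01,
        1.23984597e-02,  9.38496203e-03,  2.07923637e-05]), 'eef_pos': array([ 0.2649544 , -0.62019144,  0.23035238]), 'tool_rot': array([-8.51532645e-04,  9.79688756e-01,  2.00522202e-01, -2.52037927e-04]), 'contact_force': array([ 0.19144549, -0.28326133, -0.29314439]), 'torque': array([-0.00201655,  0.00867506,  0.03402686]), 'grasp_force': 0.0, 'gripper_width': 0.9980762912832865}
scene [[517.6559689490821, 0.0, 322.0485949804348], [0.0, 517.6559689490821, 202.6852723428887], [0.0, 0.0, 1.0]] [[0.7946, -0.4677, 0.3872, 0.2292], [-0.607, -0.6217, 0.4949, -0.3294], [0.0092, -0.6283, -0.7779, 0.7618], [0.0, 0.0, 0.0, 1.0]]
side [[377.63810930858534, 0.0, 319.1511333522069], [0.0, 377.63810930858534, 185.90386189506648], [0.0, 0.0, 1.0]] [[0.9976, -0.0388, 0.0582, 0.4908], [-0.069, -0.4142, 0.9075, -0.6629], [-0.0112, -0.9093, -0.4159, 0.4407], [0.0, 0.0, 0.0, 1.0]]
```

View pics/scene0.png

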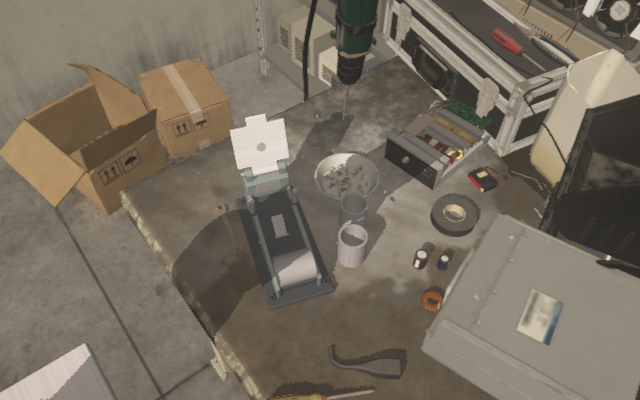

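View pics/side0.png

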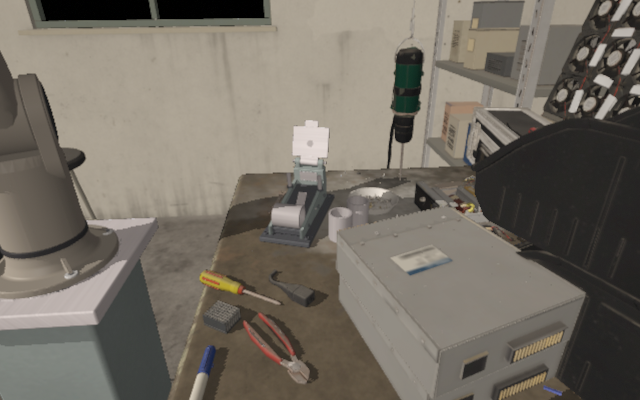

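The scene view shows the jig with its lower end at about (300,295) and the open leaf at (260,145). The sleeve is at (295,267), the spares at (352,210) and (351,245), the tray at (347,175). A hanging drill has its tip near (345,118). Zooming in.

Run:
```python
import cv2
i=cv2.imread("pics/scene0.png")[105:315,210:390]
i=cv2.resize(i,None,fx=2.8,fy=2.8,interpolation=cv2.INTER_CUBIC)
j=cv2.imread("pics/side0.png")[110:250,250:350]
j=cv2.resize(j,None,fx=2.8,fy=4.2*0+2.8,interpolation=cv2.INTER_CUBIC)
import numpy as np
c=np.zeros((588,504+280,3),np.uint8);c[:,:504]=i;c[:392,504:]=j
cv2.imwrite("pics/crop0.png",c)
```

```text
(no output)
```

View pics/crop0.png

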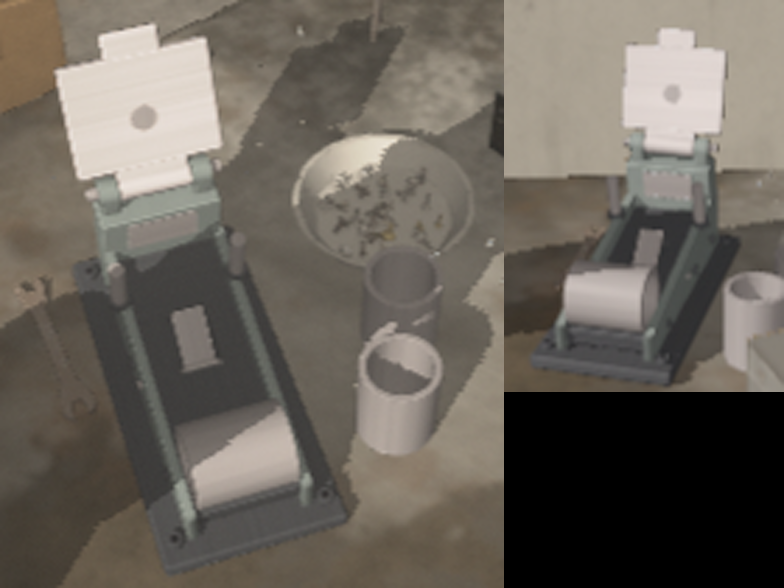

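Crop: pin tops at (116,267) and (238,237), dog tip at (189,309), base corners at (168,568), (345,512) and (76,265). The leaf's free tab edge runs (100,35)–(157,27), and the spanner is left of the jig. Next I fit the jig pose to these points in both views.

```bash
cat > h.py <<'E'
import numpy as np, cv2
from scipy.optimize import least_squares
c10,s10=np.cos(np.radians(10)),np.sin(np.radians(10))
def G2J(x,y,z): return np.array([-110+x*c10-z*s10, y, 22+x*s10+z*c10])/1000
def J2W(p,P): 
    c,s=np.cos(p[2]),np.sin(p[2]); return np.array([p[0]+c*P[0]-s*P[1],p[1]+s*P[0]+c*P[1],P[2]])
def proj(cam,P):
    T=np.array(cam["pose"]); q=T[:3,:3].T@(P-T[:3,3]); K=cam["camera_matrix"]
    return (K@q)[:2]/q[2]
def ray(cam,u,v):
    T=np.array(cam["pose"]); d=T[:3,:3]@np.linalg.inv(cam["camera_matrix"])@[u,v,1]; return T[:3,3],d/np.linalg.norm(d)
def onz(cam,u,v,z):
    o,d=ray(cam,u,v); return o+d*(z-o[2])/d[2]
def tri(a,b):
    A=[];B=[]
    for o,d in (a,b):
        M=np.eye(3)-np.outer(d,d);A.append(M);B.append(M@o)
    x,*_=np.linalg.lstsq(np.vstack(A),np.hstack(B),rcond=None); return x,[np.linalg.norm(M@x-b)for M,b in zip(A,B)]
E
python3 - <<'E'
from h import *
S=dict(np.load("scene0.npz"));D=dict(np.load("side0.npz"))
cs=lambda u,v:np.array([210+u/2.8,105+v/2.8]); cd=lambda u,v:np.array([250+(u-504)/2.8,110+v/2.8])
obs=[(S,cs(116,267),G2J(140,35,52)),(S,cs(238,237),G2J(140,-35,52)),(S,cs(189,309),G2J(122.6,0,14)),
(S,cs(345,512),np.array([-.130,-.056,.012])),(S,cs(167,564),np.array([-.130,.056,.012])),(S,cs(76,264),np.array([.110,.056,.012])),
(D,cd(613,180),G2J(140,35,52)),(D,cd(699,181),G2J(140,-35,52)),(D,cd(648,231),G2J(122.6,0,14)),(D,cd(740,236),np.array([.11,-.056,.012])),(D,cd(533,360),np.array([-.130,.056,.012])),(D,cd(668,372),np.array([-.130,-.056,.012]))]
p0=[*onz(S,*cs(189,309),.05)[:2],1.0];print(p0)
f=lambda p:np.hstack([proj(c,J2W(p,P))-uv for c,uv,P in obs])
r=least_squares(f,p0,loss="soft_l1");print(r.x,np.degrees(r.x[2]));print(np.round(f(r.x).reshape(-1,2),1))
p=r.x
a=tri(ray(S,*cs(128,31)),ray(D,*cd(677,31)));print("leaf tip",a)
t=a[0]; h=J2W(p,G2J(192,0,56.5));print("hinge",h,"len",np.linalg.norm(t-h))
d=t-h;u=np.array([np.cos(p[2]),np.sin(p[2])]);
print("lat",d[:2]@[-u[1],u[0]],"leaf angle",np.pi-np.arctan2(d[2],d[:2]@u)+np.radians(10))
print("drilltip",tri(ray(S,345,120),ray(D,402,180)))
for n,(x,y) in dict(sleeve=(240,455)).items(): print(n,onz(S,*cs(x,y),.05))
print("sleeve0",J2W(p,G2J(18,0,25)),"at stop",J2W(p,G2J(149.5,0,25)))
print("spares",onz(S,*cs(400,365),.06),onz(S,*cs(402,275),.06),"tray",onz(S,*cs(383,195),.024),"capac",onz(S,420,260,.03))
E
```

```text
[np.float64(0.5046906207884208), np.float64(0.14747549793268483), 1.0]
[0.49943719 0.13425784 1.24452426] 71.30598738751473
[[ 2.8  0.7]
 [-0.2  1.3]
 [ 0.3  0.2]
 [ 1.6 -0.8]
 [-0.7  0.1]
 [-1.4 -2.5]
 [-0.1 -0.9]
 [-2.2  1.4]
 [ 0.8 -0.3]
 [ 0.4 -0.7]
 [-1.9 -2.5]
 [ 0.6  0.2]]
leaf tip (array([0.53156747, 0.23224399, 0.20306883]), [np.float64(0.0008328145916118876), np.float64(0.0008328145916121595)])
hinge [0.52163983 0.19987528 0.11098209] len 0.09811350081339712
lat 0.0009707304469362482 leaf angle 2.0975192615722835
drilltip (array([0.7888547 , 0.30749487, 0.00303949]), [np.float64(0.002119975958967267), np.float64(0.0021199759589676454)])
sleeve [0.46854856 0.04268784 0.05      ]
sleeve0 [0.46847084 0.0427402  0.04974586] at stop [0.50997812 0.16541037 0.0725806 ]
spares [0.57704307 0.03103476 0.06      ] [0.62167689 0.08318457 0.06      ] tray [0.67626831 0.16646366 0.024     ] capac [ 0.64951887 -0.06006235  0.03      ]
```

```bash
cat >> h.py <<'E'
from scipy.spatial.transform import Rotation as R
PJ=[0.49943719,0.13425784,1.24452426]
def go(jx,jz,jy=0,obs=None):
    "tool shift (mm) and rotvec (deg) to put TCP at jig-frame point (mm), vertical, tool x along uphill"
    from station import get_obs
    o=obs or get_obs(); q=o["tool_rot"]; A=R.from_quat([*q[1:],q[0]])
    W=J2W(PJ,np.array([jx,jy,jz])/1000); h=PJ[2]
    T=R.from_matrix(np.array([[np.cos(h),np.sin(h),0],[np.sin(h),-np.cos(h),0],[0,0,-1]]))
    return np.round(A.inv().apply(W-o["eef_pos"])*1000,1), np.round((A.inv()*T).as_rotvec(degrees=True),2), W
def goG(x,z): P=G2J(x,0,z)*1000; return go(P[0],P[2])
E
python3 - <<'E'
from h import *
print(go(-160,160)); print(G2J(-32,0,21)*1000)
from station import get_obs; o=get_obs(); S=dict(np.load("scene0.npz"));D=dict(np.load("side0.npz"))
print("box",tri(ray(S,427,346),ray(D,338,240)),tri(ray(S,520,218),ray(D,445,205)))
E
```

```text
(array([ 405.4, -482.4,   71.2]), array([-9.000e-02, -3.000e-02, -4.817e+01]), array([ 0.44815495, -0.01730116,  0.16      ]))
[-145.16045983    0.           37.12422113]
box (array([ 0.53118899, -0.1903157 ,  0.12434203]), [np.float64(0.019471091894476083), np.float64(0.019471091894475576)]) (array([ 0.72789996, -0.14757873,  0.16730381]), [np.float64(0.006856666035124116), np.float64(0.006856666035124227)])
```

Request:
arm_command:
  commands: [0.05, -0.06, 0, 0, 0, -6, 0, 0.1, -0.12, 0, 0, 0, -12, 0, 0.15, -0.18, 0, 0, 0, -18, 0, 0.2, -0.24, 0, 0, 0, -24, 0, 0.25, -0.3, 0, 0, 0, -32, 0, 0.3, -0.36, 0, 0, 0, -40, 0, 0.35, -0.42, 0, 0, 0, -48, 0, 0.405, -0.482, 0, 0, 0, -48.2, 0]
  force: 40

```text
t: 0.9
eef_pos: [0.3803, -0.2357, 0.2312]
tool_rot: [0.0, 0.811, 0.585, -0.0]
contact_force: [1.0, -0.5, -0.2]
gripper_width: -0.001
grasp_force: 0.0
```

Request:
arm_command:
  commands: [0, 0, 0, 0, 0, 0, 0, 0, 0, 0, 0, 0, 0, 0]

```text
t: 1.1
eef_pos: [0.3806, -0.2368, 0.2313]
tool_rot: [0.0, 0.812, 0.584, -0.0]
contact_force: [0.7, -1.1, 0.4]
gripper_width: 0.001
grasp_force: 0.0
```

Run:
```python
from h import *
from station import get_obs
o=get_obs();print(o["t"],o["eef_pos"],o["q"],o["gripper_width"],o["contact_force"]);print(go(-160,160)); print(goG(-32,21))
```

```text
1.1 [ 0.38055447 -0.23681487  0.23129114] [ 0.72568275  0.12036107 -0.33110623  2.05388169  0.04759752  0.97442257
  0.04694662] 0.0013014328435459396 [ 0.6647185  -1.08359441  0.3699497 ]
(array([229.6,  -5.6,  71.2]), array([-0.01,  0.02,  0.18]), array([ 0.44815495, -0.01730116,  0.16      ]))
(array([244.5,  -5.5, 194.1]), array([-0.01,  0.02,  0.18]), array([ 0.45291123, -0.0032445 ,  0.03712422]))
```

Request:
arm_command:
  commands: [0.045, -0.001, 0, 0, 0, 0, 0, 0.09, -0.002, 0, 0, 0, 0, 0, 0.135, -0.003, 0, 0, 0, 0, 0, 0.18, -0.004, 0.02, 0, 0, 0, 0, 0.225, -0.0055, 0.05, 0, 0, 0.2, 0, 0.235, -0.0055, 0.08, 0, 0, 0.2, 0, 0.235, -0.0055, 0.1, 0, 0, 0.2, 0, 0.235, -0.0055, 0.1, 0, 0, 0.2, 0]

```text
t: 1.9
eef_pos: [0.4485, -0.0144, 0.1286]
tool_rot: [-0.002, 0.814, 0.581, -0.002]
contact_force: [-1.4, -0.5, -0.3]
gripper_width: 0.004
grasp_force: 0.0
```

Run:
```python
from h import *
from station import get_obs,read_camera
o=get_obs();print(o["t"],o["eef_pos"],o["contact_force"]); print(goG(-32,21))
c=read_camera("scene");cv2.imwrite("pics/s1.png",cv2.resize(c["img"][150:350,200:400,::-1],None,fx=3,fy=3))
print(proj(c,o["eef_pos"]))
```

```text
1.9 [ 0.44849594 -0.0144238   0.12863545] [-1.43404865 -0.52273857 -0.30092781]
(array([12.2,  1.1, 91.5]), array([-0.33,  0.11, -0.24]), array([ 0.45291123, -0.0032445 ,  0.03712422]))
[305.96097575 272.89792666]
```

View pics/s1.png

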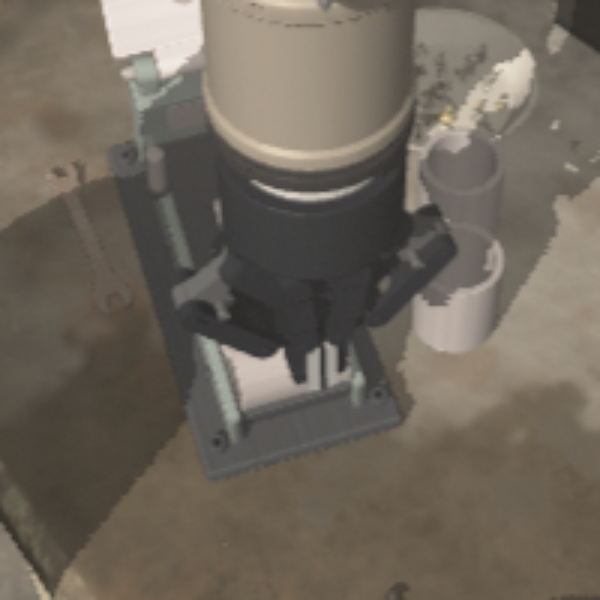

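The view shows the shut fingertips at crop (315,370), in line over the sleeve's downhill end. The knuckles clear the cheeks and spares. Descending behind the sleeve.

Request:
arm_command:
  commands: [0.003, 0, 0.02, -0.33, 0.1, -0.2, 0, 0.006, 0.0005, 0.045, -0.33, 0.1, -0.2, 0, 0.01, 0.001, 0.07, -0.33, 0.1, -0.2, 0, 0.011, 0.001, 0.085, -0.33, 0.1, -0.2, 0, 0.011, 0.001, 0.0915, -0.33, 0.1, -0.2, 0, 0.011, 0.001, 0.0915, -0.33, 0.1, -0.2, 0, 0.011, 0.001, 0.0915, -0.33, 0.1, -0.2, 0]

```text
t: 2.65
eef_pos: [0.4559, -0.0038, 0.0409]
tool_rot: [0.003, 0.813, 0.583, 0.003]
contact_force: [0.5, 0.2, -0.2]
gripper_width: -0.001
grasp_force: 0.0
```

Run:
```python
from h import *
from station import get_obs
o=get_obs();print(o["t"],o["eef_pos"],o["contact_force"]); print(goG(-32,21)); print(goG(60,21),goG(113,21))
```

```text
2.65 [ 0.45585776 -0.00384453  0.04085266] [ 0.49130431  0.18553631 -0.24705948]
(array([-0.4, -3. ,  3.7]), array([ 0.43, -0.11, -0.05]), array([ 0.45291123, -0.0032445 ,  0.03712422]))
(array([ 90.2,  -3. , -12.1]), array([ 0.43, -0.11, -0.05]), array([0.48195054, 0.08257798, 0.05309985])) (array([142.5,  -2.9, -21.2]), array([ 0.43, -0.11, -0.05]), array([0.49867971, 0.13201919, 0.06230321]))
```

Request:
arm_command:
  commands: [0.004, -0.002, 0.0025, 0.2, 0, 0, 0, 0.012, -0.003, 0.0015, 0.4, 0, 0, 0, 0.022, -0.003, 0, 0.4, -0.1, 0, 0, 0.032, -0.003, -0.002, 0.4, -0.1, 0, 0, 0.042, -0.003, -0.0035, 0.4, -0.1, 0, 0, 0.052, -0.003, -0.0055, 0.4, -0.1, 0, 0, 0.062, -0.003, -0.007, 0.4, -0.1, 0, 0, 0.062, -0.003, -0.007, 0.4, -0.1, 0, 0]

```text
t: 3.45
eef_pos: [0.4727, 0.0579, 0.0476]
tool_rot: [-0.0, 0.812, 0.584, 0.0]
contact_force: [-0.5, -0.7, 1.5]
gripper_width: -0.004
grasp_force: 0.7
```

Run:
```python
from h import *
from station import get_obs
o=get_obs();print(o["t"],o["eef_pos"],o["contact_force"]); print(goG(30,21)); print(goG(113,21))
```

```text
3.45 [0.47272937 0.05793272 0.04763884] [-0.47348654 -0.72058529  1.54159974]
(array([-3.2,  0.8, -0.3]), array([ 0.  , -0.04,  0.1 ]), array([0.4724812 , 0.05459238, 0.04789041]))
(array([ 78.5,   1. , -14.6]), array([ 0.  , -0.04,  0.1 ]), array([0.49867971, 0.13201919, 0.06230321]))
```

Request:
arm_command:
  commands: [0.01, 0, -0.002, 0, 0, 0, 0, 0.02, 0, -0.0037, 0, 0, 0, 0, 0.03, 0, -0.0055, 0, 0, 0, 0, 0.04, 0.0005, -0.0073, 0, 0, 0, 0, 0.05, 0.001, -0.009, 0, 0, 0, 0, 0.06, 0.001, -0.011, 0, 0, 0, 0, 0.07, 0.001, -0.0127, 0, 0, 0, 0, 0.075, 0.001, -0.0136, 0, 0, 0, 0]

```text
t: 4.25
eef_pos: [0.4969, 0.1272, 0.0608]
tool_rot: [-0.0, 0.812, 0.583, -0.001]
contact_force: [-0.7, -2.3, 1.8]
gripper_width: 0.004
grasp_force: 1.2
```

Request:
arm_command:
  commands: [0.001, 0, 0, 0, 0, 0, 0, 0.001, 0, 0, 0, 0, 0, 0]

```text
t: 4.45
eef_pos: [0.4972, 0.1291, 0.0605]
tool_rot: [-0.001, 0.812, 0.584, 0.0]
contact_force: [-0.9, 0.7, 0.5]
gripper_width: 0.003
grasp_force: 0.0
```

Run:
```python
from h import *
from station import get_obs, read_camera
o=get_obs();print(o["t"],o["eef_pos"],o["contact_force"]); print(goG(113,21))
c=read_camera("side");a=c["img"][130:250,250:370,::-1]
b=read_camera("scene");b2=b["img"][130:280,220:370,::-1]
cv2.imwrite("pics/s2.png",np.hstack([cv2.resize(a,(400,400)),cv2.resize(b2,(400,400))]))
```

```text
4.45 [0.49720295 0.1291484  0.06053068] [-0.86109257  0.74939121  0.52747054]
(array([ 3.2,  0.5, -1.8]), array([-0.06, -0.06,  0.09]), array([0.49867971, 0.13201919, 0.06230321]))
```

View pics/s2.png

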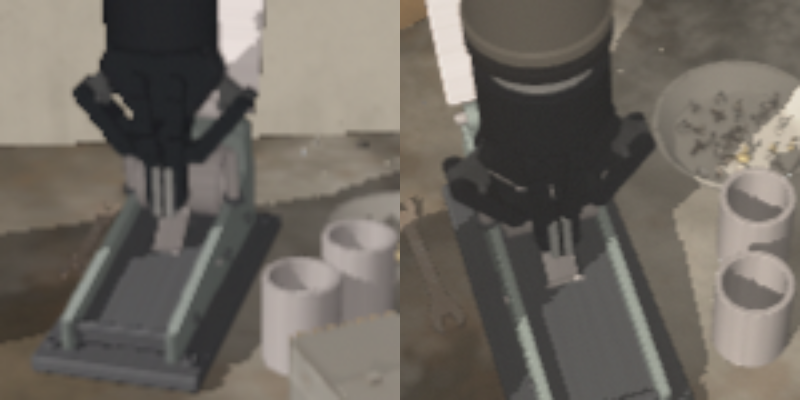

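The sleeve has moved up under the fingers, just short of the stop, and the contact force has dropped. I push the last few mm onto the stop and watch the force.

Request:
arm_command:
  commands: [0.002, 0.0005, -0.0015, 0, 0, 0, 0, 0.004, 0.0005, -0.002, 0, 0, 0, 0, 0.005, 0.0005, -0.002, 0, 0, 0, 0, 0.005, 0.0005, -0.002, 0, 0, 0, 0]

```text
t: 4.95
eef_pos: [0.4988, 0.1312, 0.0624]
tool_rot: [0.0, 0.813, 0.583, -0.002]
contact_force: [-1.5, -4.5, 4.2]
gripper_width: -0.003
grasp_force: 2.6
```

Request:
arm_command:
  commands: [0.002, 0, -0.0005, 0, 0, 0, 0, 0.003, 0, -0.0005, 0, 0, 0, 0, 0.003, 0, -0.0005, 0, 0, 0, 0]

```text
t: 5.25
eef_pos: [0.4995, 0.1329, 0.0629]
tool_rot: [0.001, 0.813, 0.582, -0.002]
contact_force: [-3.0, -7.0, 6.7]
gripper_width: -0.001
grasp_force: 3.9
```

Request:
arm_command:
  commands: [-0.006, 0, -0.001, 0, 0, 0, 0, -0.014, 0, -0.002, 0, 0, 0, 0, -0.03, 0, -0.01, 0, 0, 0, 0, -0.045, 0, -0.04, 0, 0, 0, 0, -0.06, 0, -0.08, 0, 0, 0, 0, -0.07, 0, -0.12, 0, 0, 0, 0, -0.07, 0, -0.16, 0, 0, 0, 0, -0.07, 0, -0.2, 0, 0, 0, 0]

```text
t: 6.05
eef_pos: [0.4776, 0.0687, 0.2647]
tool_rot: [-0.0, 0.813, 0.583, -0.0]
contact_force: [0.1, 0.4, -0.6]
gripper_width: 0.002
grasp_force: 0.0
```

Run:
```python
from h import *
from station import get_obs, read_camera
o=get_obs();print(o["t"],o["eef_pos"],o["contact_force"])
c=read_camera("side");a=c["img"][110:250,240:380,::-1]
b=read_camera("scene");b2=b["img"][110:280,215:385,::-1]
cv2.imwrite("pics/s3.png",np.hstack([cv2.resize(a,(400,400)),cv2.resize(b2,(400,400))]))
for n in (c,b): print(proj(n,J2W(PJ,G2J(145,0,25))),proj(n,J2W(PJ,G2J(122.6,0,14))))
```

```text
6.05 [0.47756049 0.06871016 0.26472861] [ 0.09463902  0.37146471 -0.5695776 ]
[304.47239758 183.11525794] [302.17889114 192.21246465]
[274.11201684 201.45965881] [277.77179419 215.54116212]
```

View pics/s3.png

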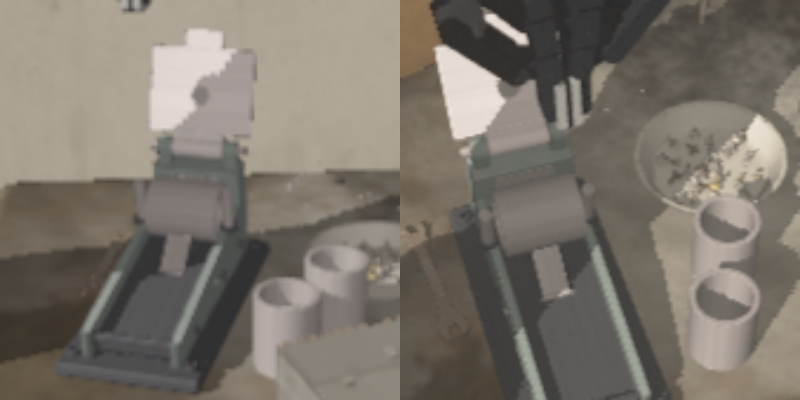

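Sleeve rests uphill against the raised dog (scene crop: sleeve (540,215), dog (552,270)), and the leaf is still open. Now over the leaf to its back.

Run:
```python
from h import *
print(go(135,265)[:2])
hx,_,hz=G2J(192,0,56.5)*1000
for ph in np.arange(2.1,-.01,-.15).tolist()+[0]:
    th=np.radians(190)-ph; d=np.array([np.cos(th),np.sin(th)]); n=np.array([d[1],-d[0]]) # outer normal
    r=80+14*min(1,max(0,(1.75-ph)/1.75)); e=np.array([hx,hz])+r*d+4*n
    print(round(ph,2),"TCP", np.round(e+[11,0],1))
```

```text
(array([201.6,  -3.1,   4.4]), array([ 0.48, -0.27,  0.02]))
2.1 TCP [111.8 184.6]
1.95 TCP [100.4 188.5]
1.8 TCP [ 88.6 190.6]
1.65 TCP [ 76.6 191.8]
1.5 TCP [ 64.2 191.5]
1.35 TCP [ 51.9 189.3]
1.2 TCP [ 39.9 185.2]
1.05 TCP [ 28.5 179.3]
0.9 TCP [ 18.  171.6]
0.75 TCP [  8.6 162.2]
0.6 TCP [  0.7 151.4]
0.45 TCP [ -5.6 139.4]
0.3 TCP [-10.1 126.4]
0.15 TCP [-12.6 112.7]
0.0 TCP [-13.   98.6]
0 TCP [-13.   98.6]
```

Request:
arm_command:
  commands: [0.04, 0, 0, 0, 0, 0, 0, 0.08, -0.001, 0, 0, 0, 0, 0, 0.12, -0.002, 0, 0.4, -0.2, 0, 0, 0.16, -0.003, 0, 0.4, -0.2, 0, 0, 0.2, -0.003, 0.003, 0.4, -0.2, 0, 0, 0.2015, -0.003, 0.004, 0.4, -0.2, 0, 0, 0.2015, -0.003, 0.004, 0.4, -0.2, 0, 0]

```text
t: 6.85
eef_pos: [0.5389, 0.2619, 0.2578]
tool_rot: [-0.003, 0.812, 0.584, -0.005]
contact_force: [-0.7, -0.6, -0.1]
gripper_width: 0.0
grasp_force: 0.0
```

Run:
```python
from h import *
from station import get_obs, read_camera
o=get_obs();print(o["t"],o["eef_pos"],o["contact_force"]);print(go(135,186)[:2])
```

```text
6.85 [0.53894247 0.26194137 0.25775452] [-0.71206579 -0.62145123 -0.13164961]
(array([ 1.7,  4.2, 71.7]), array([-0.57,  0.23,  0.17]))
```

Request:
arm_command:
  commands: [0.0015, 0.004, 0.02, -0.5, 0.2, 0, 0, 0.0015, 0.004, 0.045, -0.5, 0.2, 0, 0, 0.0015, 0.004, 0.065, -0.5, 0.2, 0, 0, 0.0015, 0.004, 0.072, -0.5, 0.2, 0, 0, 0.0015, 0.004, 0.072, -0.5, 0.2, 0, 0, 0.0015, 0.004, 0.072, -0.5, 0.2, 0, 0]

```text
t: 7.45
eef_pos: [0.5438, 0.2609, 0.1879]
tool_rot: [0.0, 0.813, 0.583, 0.001]
contact_force: [-0.1, 0.7, 0.6]
gripper_width: 0.003
grasp_force: 0.0
```

Run:
```python
from h import *
from station import get_obs, read_camera
o=get_obs();print(o["t"],o["eef_pos"],o["contact_force"]);print(go(77,190)[:2])
c=read_camera("side");a=c["img"][60:200,240:380,::-1]
b=read_camera("scene");b2=b["img"][50:220,185:355,::-1]
cv2.imwrite("pics/s4.png",np.hstack([cv2.resize(a,(400,400)),cv2.resize(b2,(400,400))]))
```

```text
7.45 [0.54381004 0.26086813 0.18791064] [-0.11773925  0.73031807  0.629836  ]
(array([-57.2,  -1.4,  -2.1]), array([ 0.09, -0.04, -0.01]))
```

View pics/s4.png

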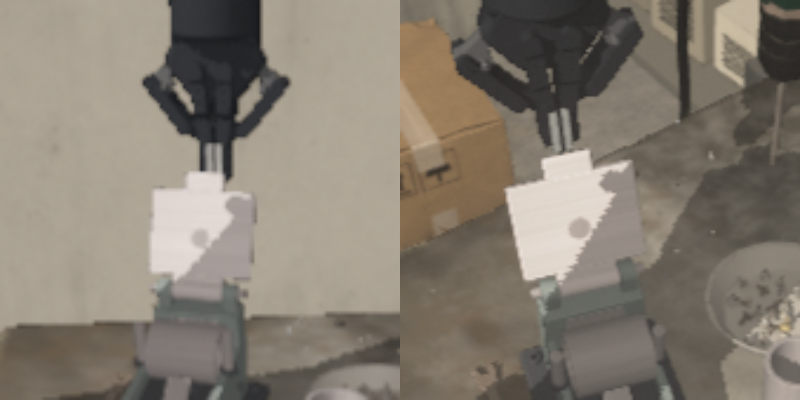

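The fingers stand behind the leaf, hidden below the tab's top edge. I push downhill along the hinge arc.

Request:
arm_command:
  commands: [-0.01, 0, 0, 0, 0, 0, 0, -0.02, -0.001, 0, 0, 0, 0, 0, -0.03, -0.001, -0.001, 0, 0, 0, 0, -0.038, -0.001, -0.002, 0, 0, 0, 0, -0.046, -0.001, -0.002, 0, 0, 0, 0, -0.054, -0.001, -0.003, 0, 0, 0, 0, -0.062, -0.001, -0.004, 0, 0, 0, 0, -0.07, -0.001, -0.0035, 0, 0, 0, 0]

```text
t: 8.35
eef_pos: [0.5196, 0.1945, 0.1903]
tool_rot: [0.0, 0.812, 0.583, -0.0]
contact_force: [0.8, 2.2, -1.9]
gripper_width: 0.003
grasp_force: 0.8
```

Run:
```python
from h import *
from station import get_obs
o=get_obs();print(o["t"],o["eef_pos"],o["contact_force"])
for a in [(64,191),(52,189),(40,185),(28.5,179),(18,171.6),(8.6,162),(.7,151),(-5.6,139)]:print(go(*a)[:2])
```

```text
8.35 [0.51956123 0.19452047 0.19034599] [ 0.77495889  2.20626653 -1.88304429]
(array([ 0.5,  0.3, -0.7]), array([0.01, 0.01, 0.03]))
(array([-11.5,   0.2,   1.3]), array([0.01, 0.01, 0.03]))
(array([-23.5,   0.2,   5.4]), array([0.01, 0.01, 0.03]))
(array([-35. ,   0.2,  11.4]), array([0.01, 0.01, 0.03]))
(array([-45.5,   0.2,  18.8]), array([0.01, 0.01, 0.03]))
(array([-54.9,   0.2,  28.4]), array([0.01, 0.01, 0.03]))
(array([-62.8,   0.2,  39.4]), array([0.01, 0.01, 0.03]))
(array([-69.1,   0.2,  51.4]), array([0.01, 0.01, 0.03]))
```

Contact is light and steady, so I follow the arc.

Request:
arm_command:
  commands: [-0.0115, 0, 0.0013, 0, 0, 0, 0, -0.0235, 0, 0.0055, 0, 0, 0, 0, -0.035, 0, 0.0115, 0, 0, 0, 0, -0.0455, 0, 0.019, 0, 0, 0, 0, -0.055, 0, 0.0285, 0, 0, 0, 0, -0.063, 0, 0.0395, 0, 0, 0, 0, -0.069, 0, 0.0515, 0, 0, 0, 0, -0.069, 0, 0.0515, 0, 0, 0, 0]

```text
t: 9.15
eef_pos: [0.4962, 0.1278, 0.1367]
tool_rot: [-0.0, 0.813, 0.583, -0.002]
contact_force: [-0.5, -0.5, 0.2]
gripper_width: -0.002
grasp_force: 0.0
```

Run:
```python
from h import *
from station import get_obs
o=get_obs();print(o["t"],o["eef_pos"],o["contact_force"])
for a in [(-10,126.4),(-12.6,112.7),(-13,103)]:print(go(*a)[:2])
```

```text
9.15 [0.49621741 0.12783334 0.13668803] [-0.47437233 -0.51308058  0.18252643]
(array([-2.8,  1. , 10.3]), array([-0.16,  0.19, -0.03]))
(array([-5.4,  1.1, 24. ]), array([-0.16,  0.19, -0.03]))
(array([-5.8,  1.1, 33.7]), array([-0.16,  0.19, -0.03]))
```

Request:
arm_command:
  commands: [-0.003, 0.001, 0.01, 0, 0, 0, 0, -0.0045, 0.001, 0.018, 0, 0, 0, 0, -0.0055, 0.001, 0.024, 0, 0, 0, 0, -0.006, 0.001, 0.029, 0, 0, 0, 0, -0.006, 0.001, 0.033, 0, 0, 0, 0, -0.006, 0.001, 0.0345, 0, 0, 0, 0, -0.006, 0.001, 0.0345, 0, 0, 0, 0]

```text
t: 9.85
eef_pos: [0.4967, 0.1237, 0.1042]
tool_rot: [0.0, 0.812, 0.583, -0.0]
contact_force: [-0.2, 0.2, -0.1]
gripper_width: -0.005
grasp_force: 0.0
```

Run:
```python
from h import *
from station import get_obs, read_camera
o=get_obs();print(o["eef_pos"],o["contact_force"],go(-13,101)[:2])
c=read_camera("side");a=c["img"][110:230,250:370,::-1]
b=read_camera("scene");b2=b["img"][110:260,215:365,::-1]
cv2.imwrite("pics/s5.png",np.hstack([cv2.resize(a,(400,400)),cv2.resize(b2,(400,400))]))
```

```text
[0.49673384 0.12374709 0.10424738] [-0.21663144  0.19005482 -0.09341173] (array([-2.2, -0.8,  3.2]), array([0.01, 0.02, 0.04]))
```

View pics/s5.png

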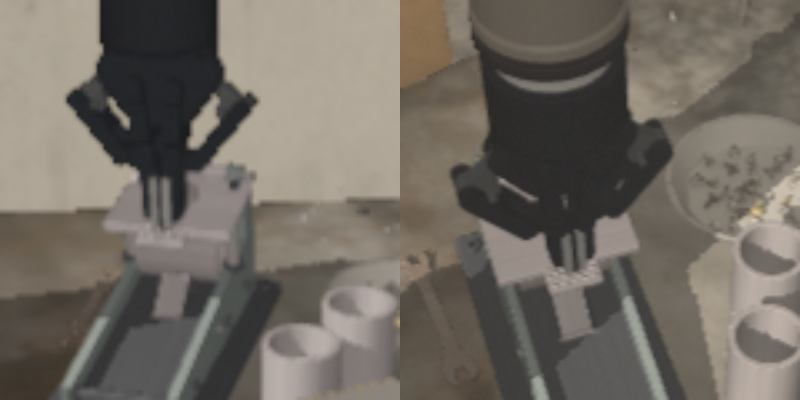

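The leaf is down, with the fingertips over its tab at about (160,225). I press a few mm more until contact force shows it seated.

Request:
arm_command:
  commands: [-0.002, -0.001, 0.002, 0, 0, 0, 0, -0.002, -0.001, 0.004, 0, 0, 0, 0, -0.002, -0.001, 0.004, 0, 0, 0, 0]

```text
t: 10.25
eef_pos: [0.4955, 0.1221, 0.101]
tool_rot: [0.001, 0.812, 0.583, 0.0]
contact_force: [-2.0, -1.2, 6.4]
gripper_width: -0.003
grasp_force: 3.5
```

Request:
arm_command:
  commands: [0, 0, 0.0015, 0, 0, 0, 0, 0, 0, 0.003, 0, 0, 0, 0, 0, 0, 0.003, 0, 0, 0, 0]

```text
t: 10.55
eef_pos: [0.4957, 0.1221, 0.1003]
tool_rot: [0.001, 0.813, 0.583, 0.0]
contact_force: [-9.3, -4.6, 32.9]
gripper_width: 0.001
grasp_force: 16.7
```

The force rose to 33 N with only 0.7 mm of travel, so the leaf is seated on its pins. Retreating straight up.

Request:
arm_command:
  commands: [0, 0, -0.005, 0, 0, 0, 0, 0, 0, -0.02, 0, 0, 0, 0, -0.01, 0, -0.05, 0, 0, 0, 0, -0.04, 0, -0.09, 0, 0, 0, 0, -0.08, 0, -0.13, 0, 0, 0, 0, -0.12, 0, -0.15, 0, 0, 0, 0, -0.14, 0, -0.15, 0, 0, 0, 0, -0.14, 0, -0.15, 0, 0, 0, 0]

```text
t: 11.35
eef_pos: [0.4498, -0.0139, 0.2486]
tool_rot: [0.001, 0.814, 0.581, 0.0]
contact_force: [0.7, 0.5, -0.7]
gripper_width: 0.001
grasp_force: 0.0
```

Run:
```python
from h import *
from station import get_obs, read_camera
o=get_obs();print(o["t"],o["eef_pos"],o["contact_force"])
c=read_camera("side");a=c["img"][110:250,240:380,::-1]
b=read_camera("scene");b2=b["img"][110:280,215:385,::-1]
cv2.imwrite("pics/s6.png",np.hstack([cv2.resize(a,(400,400)),cv2.resize(b2,(400,400))]))
k=400/140;k2=400/170
for w in [(92,0,56.5),(107,45,60.5),(107,-45,60.5)]:
    P=J2W(PJ,G2J(*w)); print(np.round((proj(c,P)-[240,110])*k),np.round((proj(b,P)-[215,110])*k2+[400,0]))
```

```text
11.35 [ 0.44979171 -0.01388458  0.24862982] [ 0.70345683  0.46513136 -0.7164992 ]
[162. 213.] [559. 257.]
[114. 193.] [490. 252.]
[222. 203.] [616. 220.]
```

View pics/s6.png

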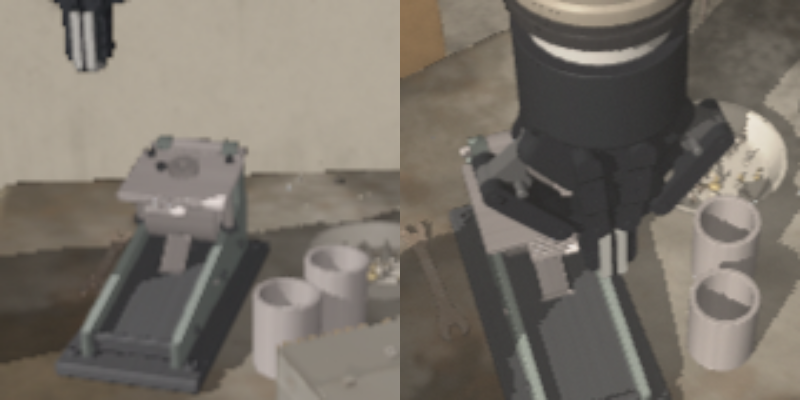

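The leaf lies closed: its corners at about (118,195) and (236,203) in the side crop are near the predicted closed positions. The sleeve is beneath it with the dog raised behind, and the spares haven't moved.

```bash
python3 -c "
from station import hand_in; print(hand_in())"
```

```text
the job is handed in; nothing more can be done
None
```

The sleeve is pushed uphill past the dog and held there, the hinged plate is closed and seated on its rest pins, the other things on the bench were left alone, and the job was handed in at about 11.5 s.

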